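Close the sample jar in the sloping rest and stand it in the tray

ROBOT

A 6-joint arm with a two-finger parallel gripper is mounted at the origin on a cart in front of the work surface, level with it; the furniture and walls round the work are solid. World frame = base frame: x ahead of the robot, y to its left, z up, the work surface at z = 0. Lengths are in mm, angles in degrees, forces in N, time in s.
With the tool pointing down it reaches from about 300 to 850 mm from the base axis. Payload 4.2 kg.
Tool frame: the origin (TCP) lies at the very end of the fingers, on their centre line; the grasp point (between the pads) lies 19 mm behind it; z points along the fingers, y is the line along which they close (so a half turn about z gives the same grasp; the last joint's range is limited). The gripper opens to 91 mm and grips with 3 to 60 N. Pads are 32 mm wide; open, the fingers measure 118 mm over their backs; the gripper's body (76 mm by 178 mm) begins 60 mm behind the grasp point.
Start: joints at [-71.161, 18.312, 89.639, -0, 72.044, -1.146], TCP at [196.523, -540.394, 182.976] pointing down, gripper open.
Joint ranges: [-177.97, 177.97], [-48.28, 115.42], [12.27, 149.76], [-77.06, 257.06], [2.81, 150.46], [-146.56, 146.56]. Speed limits (degrees/s): [147.25, 147.25, 180, 180, 180, 180].

INTERFACE

Orientations are given as [roll, pitch, yaw] about the fixed x, y, z axes, in that order (R = Rz(yaw) Ry(pitch) Rx(roll)).
In Python, from workcell import * gives the robot as it stands.
- The arm moves only by the tool move_arm, never from a script. Its argument "motion" is a list of rows, each a list of 3 entries, a list of its own where there are three numbers: the finger opening in mm, from 0 to 91.2, then the shift along the world's x, y, z in units of 25 mm (1.0 is 25 mm), then the turn, a rotation vector about the world's x, y, z in units of 4 degrees (1.0 is 4 degrees). In form: [[grip, [x, y, z], [ax, ay, az]], ...]. A call has 1 to 20 rows; each row shifts and turns the commanded pose from where the row before left it; what a row does not reach is not made up. A row lasts 1/12 s, in which the tool goes at most 41.7 mm and 7.16 degrees, less where a joint would pass 70% of its speed; a pose out of reach is approached as far as the arm can. A call with a number of a shift or a turn outside -1 to 1 is refused whole. A call with a gripper value outside its range is refused whole. The fingers move at their own pace and stop on an object; "grip_force" is the grip in N (left out, the last holds). Time passes only in rows, so rows that do not move let the fingers close. It gives the time, the measured TCP pose, the force, the opening and the grip force at its end, in the units of the state.
- state(): the state, without advancing time (a new reading comes with each control period).
- grab_frame(name): name is "side" or "top" or "wrist"; returns the picture (480x640x3 uint8, blue, green, red); there is no depth.
- camera_info(name): a dict with "fx", "fy", "cx", "cy" (pixels), "k1" (the pictures are not rectified: a ray, as slopes to the right and down, at radius r is drawn at 1 + k1 r^2 times it, then the intrinsics apply), "rvec" (rotation vector, rad) and "tvec" (3), from world to camera coordinates, as OpenCV has them. Camera axes: x right, y down, z forward; pixel columns grow to the right and rows downward; lengths in mm; the calibration is good to about 2 mm. A picture is of the moment at which its call begins: read the wrist's pose just before it. camera_info takes no time and is no camera call; for the wrist camera it gives the pose at the moment of the call.
- job_done(): hands the job in; it is judged then, once.
The state is a dict: "time_s": time; "qpos": joint angles; "qvel": joint speeds; "effort": joint torques, N m; "ee_pos": TCP position; "ee_rot": TCP orientation; "force": force on the tool from outside, world axes, zero at the start; "torque": the same for the moment, N m; "gripper_width": finger opening in mm; "gripper_force": force on a finger pad.
Only numpy, scipy, OpenCV 4.12 (cv2) and the standard library are available. Lean on these libraries where they do the work, as an engineer would, in place of code of your own. Each camera call takes 0.05 s, during which the arm holds its last target. There are 200 camera calls.

TASK

The sample jar in the sloping rest has been left with its screw lid loose. While it still sits in the rest, turn the lid clockwise until it is fully tight, then lift the jar out and set it down gently, upright with the lid still tight, in the empty bay of the grey sample tray. Do not disturb the other jar in the tray or the small beaker.

Things in the scene. Friction and masses are not known exactly. Their poses are not given: they have to be found in the camera images.
- jar_mid (a point): Jar to close: white, round, 56 mm in diameter, 68 mm tall, white ribbed screw lid, its bottom in a square grey foot 66 x 66 x 16 mm that stops it turning in the rest; 0.1 to 0.2 kg, loose. Point on the jar's axis, 34 mm above its underside. z is that axis, toward the lid; at the start it leans 35 degrees from vertical, toward the rest's -x side.
- jar_lid (a joint): Screw lid angle, rad: 0 = fully tight (a stop), grows anticlockwise seen from above the lid; starts between 1.2 and 2.6. The lid turns in place without rising, with slight friction (0.02 N m), and stays where left. A thin black rib on its top points from centre to rim; at 0 it points along the jar's +x, straight uphill in the rest, at the black tick there.
- jar: The same jar; origin at the centre of its underside, z along its axis toward the lid. The lid is 59 mm in diameter and spans 54 to 68 mm above the underside; grasp the jar round the lid, along its axis. A thin black upright tick on the jar's +x side (upper, far side in the rest) is the closed mark.
- rest: Sloping jar rest, fixed: dark base plate 120 x 104 x 10 mm, aluminium square pocket leaning 35 degrees toward -x. Origin at bench level under the centre of the pocket floor, which is 40 mm up. Pocket 69.5 mm square inside, 20 mm deep, walls 5 mm. The jar leaves it along the pocket's axis, direction (-0.574, 0, 0.819) in this frame.
- rest_seat (a point): Point on the pocket's axis 34 mm above the pocket floor, where the jar's middle is (within 3 mm) when it is seated. Axes as the rest's.
- tray: Grey sample tray, fixed: 120 x 235 mm, 22 mm high, walls and floor 5 mm, a divider across the middle making two bays side by side along y, each 110 x 110 mm inside. Origin at bench level under its centre. The other jar stands in the bay at -y; the bay at +y is empty.
- tray_bay (a point): Centre of the floor of the empty bay, on the floor's upper surface, 5 mm above the bench. Axes as the tray's.
- neighbour_mid (a point): Another sample jar with a lid (59 mm in diameter, 68 mm tall, no square foot), standing loose in the tray's other bay; leave it alone. Point half-way up.
- neighbour_jar: The same other jar; origin at the centre of its underside.
- beaker_mid (a point): Small empty glass beaker, 46 mm in diameter, 59 mm tall, standing loose on the bench behind the work; leave it alone. Point half-way up.
Things that resemble listed ones, but are neither listed nor needed, are in the scene too. What is shaped like the rest but yellow is not meant.

How it is judged (in metres and radians):
On the way:
1. the lid is turned fully tight while the jar sits in the rest (value of joint jar_lid below 0.15 rad and distance between jar_mid and rest_seat below 0.012 m), for 0.2 s.
At the end, for the whole second after the job is handed in: The jar stands at rest and released on the floor of the tray's empty bay, upright within 0.08 rad, its axis within 40 mm of the bay's centre along each tray axis, its lid within 0.15 rad of fully tight (value of joint jar_lid below 0.15 rad and angle between jar_mid's own z axis and vertical below 0.08 rad and x of jar_mid in the frame of tray_bay between -0.04 and 0.04 m and y of jar_mid in the frame of tray_bay between -0.04 and 0.04 m and z of jar_mid in the frame of tray_bay between 0.03 and 0.038 m and linear speed of jar below 0.02 m/s); the robot touches nothing.
It fails at once if the other jar in the tray is moved more than 20 mm or tipped over 0.3 rad (distance of neighbour_mid from where it was at the start of the episode above 0.02 m or angle between neighbour_mid's own z axis and vertical above 0.3 rad).
It fails at once if the small beaker is moved more than 20 mm or tipped over 0.3 rad (distance of beaker_mid from where it was at the start of the episode above 0.02 m or angle between beaker_mid's own z axis and vertical above 0.3 rad).
It fails at once if the jar is let go and falls (more than about 2 cm) (contact force between the fingers and jar below 0.05 N and linear speed of jar above 0.6 m/s).
It also fails if it takes over 54 s, if anything falls off the work surface, if the arm or the gripper's body presses on something with over 40 N, if the wrist force passes 120 N, or if a joint passes its speed limit or range.

## Working session

There is one attempt and no reset: what is moved stays moved. The work goes in short steps, Python scripts to look and compute and a tool call to move; the robot and the scene stay as the last step left them, time stands still between calls to the robot, and variables do not carry over. Pictures are saved under pics/ and viewed, at most 10 in all, crops included, and the job is handed in when it is done.

Besides the shell and the picture viewer there is one more tool, called after "Emit:" in YAML: its name, and indented under it one key for each argument. move_arm: Moves the arm, as the interface text tells. Shifts and turns lie within -1 to 1; 1 stands for 25 mm of shift or 4 degrees of turn. Its arguments: {"type":"object","properties":{"motion":{"type":"array","items":{"type":"array"}},"grip_force":{"type":"number"}},"required":["motion"]}

```bash
mkdir -p pics; cat > h.py <<'E'
from workcell import *
import cv2, numpy as np
from scipy.spatial.transform import Rotation as Ro
def ray(ci,u,v):
    K=np.array([[ci['fx'],0,ci['cx']],[0,ci['fy'],ci['cy']],[0,0,1.]])
    x,y=cv2.undistortPoints(np.array([[[u,v]]],float),K,np.array([ci['k1'],0,0,0.]))[0,0]
    R=cv2.Rodrigues(np.array(ci['rvec'],float))[0];t=np.array(ci['tvec'],float).ravel()
    d=R.T@np.array([x,y,1]);return -R.T@t,d/np.linalg.norm(d)
def plane(ci,u,v,z):
    o,d=ray(ci,u,v);return o+d*(z-o[2])/d[2]
def tri(rs):
    A=sum(np.eye(3)-np.outer(d,d) for o,d in rs);b=sum((np.eye(3)-np.outer(d,d))@o for o,d in rs)
    return np.linalg.solve(A,b)
def proj(ci,P):
    K=np.array([[ci['fx'],0,ci['cx']],[0,ci['fy'],ci['cy']],[0,0,1.]])
    return cv2.projectPoints(np.array(P,float).reshape(-1,1,3),np.array(ci['rvec'],float),np.array(ci['tvec'],float).ravel(),K,np.array([ci['k1'],0,0,0.]))[0][:,0]
E
python3 - <<'E'
from h import *
s=state();print(s)
for n in('side','top'):
    cv2.imwrite(f'pics/{n}0.png',grab_frame(n));print(n,camera_info(n))
E
```

```text
{'time_s': 0.0, 'qpos': array([-7.11619532e+01,  1.83519303e+01,  8.97063107e+01,  8.39224731e-04,
        7.20429928e+01, -1.14580044e+00]), 'qvel': array([ 0.01539842, -0.04063768, -0.02651663,  0.09844805,  0.04114668,
       -0.08269795]), 'effort': array([-5.99092109e-04, -4.12457836e+01, -2.31976819e+01,  7.27867917e-02,
        4.56603058e-02, -1.54553891e-04]), 'ee_pos': array([ 196.33664201, -539.85097945,  182.11806973]), 'ee_rot': array([-1.79898802e+02, -2.82206526e-03,  1.99835853e+01]), 'force': array([0.51566346, 0.36541175, 0.3517701 ]), 'torque': array([ 0.0013187 , -0.01556381,  0.04130388]), 'gripper_force': 0.0, 'gripper_width': 91.11311500379742}
side {'fx': 533.0053696398195, 'fy': 533.0053696398195, 'cx': 316.35677548523176, 'cy': 235.66816766488728, 'k1': -0.14365480691218627, 'rvec': array([ 2.00911409, -0.24958424,  0.15579568]), 'tvec': array([-546.24610852,  140.21120636,  738.16158042])}
top {'fx': 510.34764380732804, 'fy': 510.34764380732804, 'cx': 317.79247292165803, 'cy': 239.75792478136734, 'k1': -0.09488707211892468, 'rvec': array([ 2.14237449, -2.12811263,  0.15553348]), 'tvec': array([  3.70035317, 588.65602249, 851.98533142])}
```

View pics/side0.png

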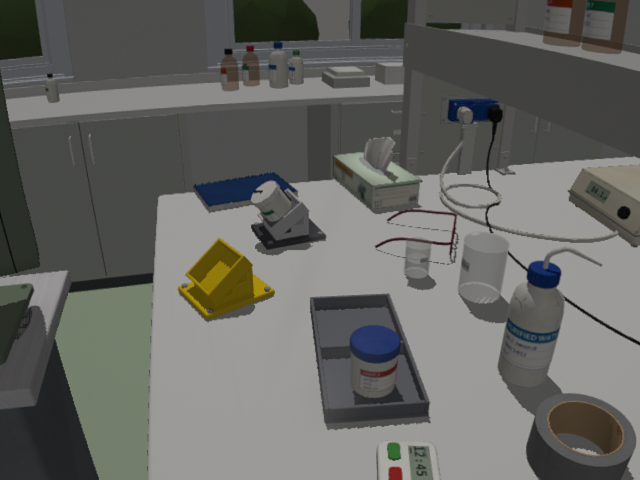

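View pics/top0.png

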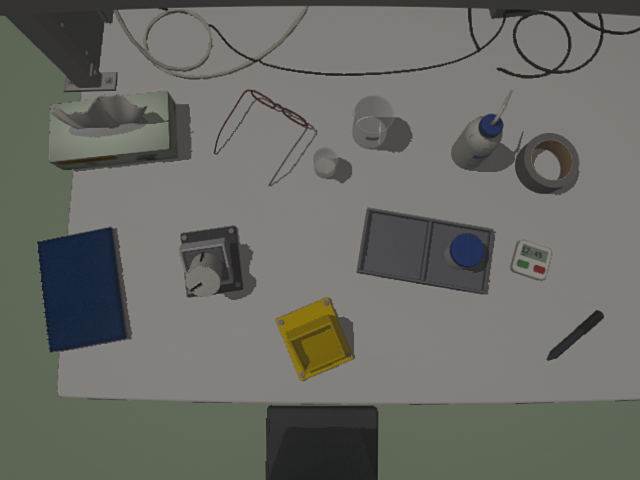

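Candidates shaped like the rest: a dark/aluminium one at top (212,262) / side (285,220), holding the white jar, and an empty yellow one at top (315,338) / side (225,280). The dark one with the jar is meant. I'll confirm it in one enlarged crop.

```bash
python3 - <<'E'
from h import *
t=cv2.imread('pics/top0.png');s=cv2.imread('pics/side0.png')
a=cv2.resize(t[215:305,165:255],(400,400),interpolation=cv2.INTER_CUBIC)
b=cv2.resize(s[170:250,245:325],(400,400),interpolation=cv2.INTER_CUBIC)
im=np.hstack([a,b]);im=np.clip(im*1.4,0,255).astype('uint8');cv2.imwrite('pics/crop1.png',im)
# tray
ct,cs=camera_info('top'),camera_info('side')
g=cv2.cvtColor(t,cv2.COLOR_BGR2GRAY)
m=((g<125)).astype('uint8')*255
m[:, :345]=0;m[:,505:]=0;m[:195]=0;m[310:]=0
m=cv2.morphologyEx(m,cv2.MORPH_CLOSE,np.ones((15,15)))
c=max(cv2.findContours(m,0,2)[0],key=cv2.contourArea);
bx=cv2.boxPoints(cv2.minAreaRect(c));print(bx)
P=np.array([plane(ct,*p,22)[:2] for p in bx]);print(P,P.mean(0),[np.linalg.norm(P[i]-P[i-1]) for i in range(4)])
# dark base
m=((g<75)).astype('uint8')*255
m[:, :170]=0;m[:,255:]=0;m[:215]=0;m[305:]=0
m=cv2.morphologyEx(m,cv2.MORPH_CLOSE,np.ones((9,9)))
c=max(cv2.findContours(m,0,2)[0],key=cv2.contourArea);r=cv2.minAreaRect(c)
bx=cv2.boxPoints(r);print(bx)
P=np.array([plane(ct,*p,10)[:2] for p in bx]);print(P,P.mean(0),[np.linalg.norm(P[i]-P[i-1]) for i in range(4)])
E
```

```text
[[354.91885 273.48648]
 [366.10806 206.35135]
 [499.08102 228.51352]
 [487.8918  295.64865]]
[[ 531.70913911  -58.97766344]
 [ 654.69833849  -79.89835596]
 [ 615.17923921 -323.64310944]
 [ 492.81825243 -297.6535867 ]] [ 573.60124231 -190.04317888] [np.float64(241.82369075066794), np.float64(124.75583569440482), np.float64(246.92764943699362), np.float64(125.09063265257035)]
[[179.06    233.41998]
 [247.94    223.57996]
 [258.18    295.25995]
 [189.29999 305.09998]]
[[604.67105881 265.23969096]
 [623.77362628 137.25287318]
 [492.14386856 114.99557954]
 [472.98263782 240.14741772]] [548.39279787 189.40889035] [np.float64(134.05768310307982), np.float64(129.40453473862596), np.float64(133.49824057948183), np.float64(126.61017085069705)]
```

View pics/crop1.png

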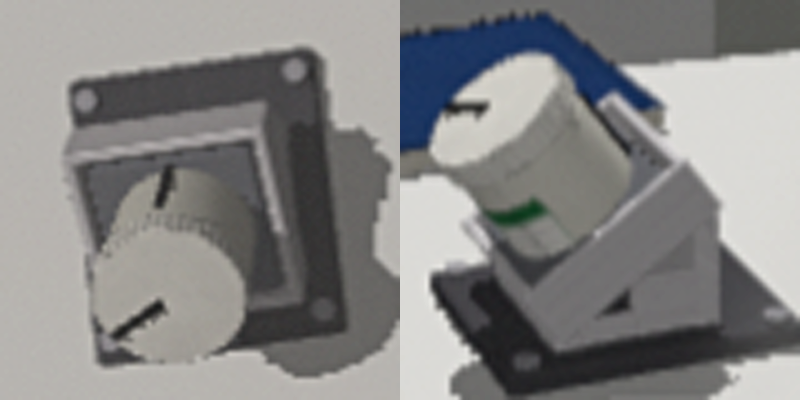

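The crop confirms it: the aluminium rest on its dark plate holds the white jar. The lid's rib runs from about (163,303) to (112,335) in the crop's top view, pointing downhill-left, and the closed tick on the body is at (168,185). The lid is therefore open by about 2.2 rad.

```bash
cat > m.py <<'E'
from h import *
ct,cs=camera_info('top'),camera_info('side')
T=lambda x,y:(165+x/4.444-.4,215+y/4.444-.4)
S=lambda x,y:(245+(x-400)/5-.4,170+y/5-.4)
C=[plane(ct,*T(*p),10)for p in[(68,82),(322,50),(345,328),(98,366)]]
print('plate',np.round(C,1),np.mean(C,0),[np.linalg.norm(C[i]-C[i-1])for i in range(4)])
C=np.array(C);up=(C[0]-C[3]+C[1]-C[2]);lf=(C[0]-C[1]+C[3]-C[2])
ya=np.degrees([np.arctan2(up[1],up[0]),np.arctan2(-lf[0],lf[1])]);print('yaw',ya)
cen=tri([ray(ct,*T(163,303)),ray(cs,*S(488,106))]);print('rib inner',cen)
rim=tri([ray(ct,*T(112,335)),ray(cs,*S(445,107))]);print('rim',rim,np.linalg.norm(rim-cen))
y=np.radians(ya.mean());a=np.radians(35)
Rr=Ro.from_euler('z',y).as_matrix();jz=Rr@[-np.sin(a),0,np.cos(a)];jx=Rr@[np.cos(a),0,np.sin(a)];jy=np.cross(jz,jx)
# rim of lid from top and side extents: project model circle for check against ellipse
for nm,ci,F in(('top',ct,T),('side',cs,S)):
    o,d1=ray(ci,*F(*((163,303)if nm=='top' else(488,106))));o,d2=ray(ci,*F(*((112,335)if nm=='top' else(445,107))))
    p=[o+d*((cen-o)@jz)/(d@jz) for d in(d1,d2)];v=p[1]-p[0];print(nm,'ang',np.arctan2(v@jy,v@jx),np.linalg.norm(v))
print('origin rest from jar',cen-jz*68, 'expected z 40')
print('jz',jz,jx,jy)
E
python3 m.py
```

```text
plate [[605.4 263.7  10. ]
 [619.4 157.3  10. ]
 [504.2 144.3  10. ]
 [487.6 245.6  10. ]] [554.16726474 202.73969306  10.        ] [np.float64(119.10619660242759), np.float64(107.2798573844359), np.float64(115.90260453941775), np.float64(102.68465913166993)]
yaw [7.60112216 8.39371501]
rib inner [509.05393497 199.36455584  93.95657827]
rim [496.45615665 220.01335183  87.19191224] 25.116478675901988
top ang 2.0292687062881978 24.37334918003176
side ang 2.0618496880186337 26.36184459820387
origin rest from jar [547.67780073 204.79101165  38.25423926] expected z 40
jz [-0.56799803 -0.07980082  0.81915204] [0.81118525 0.11396738 0.57357644] [-1.39128485e-01  9.90274338e-01 -1.38777878e-17]
```

Emit:
move_arm:
  motion:
    - [91, [0.33, 0.9, 0.02], [0, 0, 0.7]]
    - [91, [0.33, 0.9, 0.02], [0, 0, 0.7]]
    - [91, [0.33, 0.9, 0.02], [0, 0, 0.7]]
    - [91, [0.33, 0.9, 0.02], [0, 0, 0.7]]
    - [91, [0.33, 0.9, 0.02], [0, 0, 0.7]]
    - [91, [0.33, 0.9, 0.02], [0, 0, 0.7]]
    - [91, [0.33, 0.9, 0.02], [0, 0, 0.7]]
    - [91, [0.33, 0.9, 0.02], [0, 0, 0.7]]
    - [91, [0.33, 0.9, 0.02], [0, 0, 0.7]]
    - [91, [0.33, 0.9, 0.02], [0, 0, 0.7]]
    - [91, [0.33, 0.9, 0.02], [0, 0, 0.7]]
    - [91, [0.33, 0.9, 0.02], [0, 0, 0.7]]
    - [91, [0.33, 0.9, 0.02], [0, 0, 0.7]]
    - [91, [0.33, 0.9, 0.02], [0, 0, 0.7]]
    - [91, [0.33, 0.9, 0.02], [0, 0, 0.7]]
    - [91, [0.33, 0.9, 0.02], [0, 0, 0.7]]

```text
time_s: 1.43
ee_pos: [328.4, -179.1, 190.8]
ee_rot: [-180.0, -0.0, 64.9]
force: [1.1, 0.4, 0.9]
gripper_width: 91.0
gripper_force: 0.0
```

Emit:
move_arm:
  motion:
    - [91, [0.33, 0.9, 0.02], [0, 0, 0.7]]
    - [91, [0.33, 0.9, 0.02], [0, 0, 0.7]]
    - [91, [0.33, 0.9, 0.02], [0, 0, 0.7]]
    - [91, [0.33, 0.9, 0.02], [0, 0, 0.7]]
    - [91, [0.33, 0.9, 0.02], [0, 0, 0.7]]
    - [91, [0.33, 0.9, 0.02], [0, 0, 0.7]]
    - [91, [0.33, 0.9, 0.02], [0, 0, 0.7]]
    - [91, [0.33, 0.9, 0.02], [0, 0, 0.7]]
    - [91, [0.33, 0.9, 0.02], [0, 0, 0.7]]
    - [91, [0.33, 0.9, 0.02], [0, 0, 0.7]]
    - [91, [0.33, 0.9, 0.02], [0, 0, 0.7]]
    - [91, [0.33, 0.9, 0.02], [0, 0, 0.7]]
    - [91, [0.33, 0.9, 0.02], [0, 0, 0.7]]
    - [91, [0.33, 0.9, 0.02], [0, 0, 0.7]]
    - [91, [0.33, 0.9, 0.02], [0, 0, 0.7]]
    - [91, [0.33, 0.9, 0.02], [0, 0, 0.7]]

```text
time_s: 2.77
ee_pos: [460.4, 180.7, 198.6]
ee_rot: [-180.0, 0.0, 109.7]
force: [0.5, -0.2, -1.3]
gripper_width: 91.0
gripper_force: 0.0
```

```bash
cat > goal.py <<'E'
from h import *
a=np.radians(35)
def axes(yaw):
    Rr=Ro.from_euler('z',np.radians(yaw)).as_matrix()
    jz=Rr@[-np.sin(a),0,np.cos(a)];jx=Rr@[np.cos(a),0,np.sin(a)];return jx,np.cross(jz,jx),jz
def togo(P,Rg):
    s=state();R=Ro.from_euler('xyz',s['ee_rot'],degrees=True)
    w=np.degrees((Ro.from_matrix(Rg)*R.inv()).as_rotvec())
    print('t',s['time_s'],'pos',s['ee_pos'].round(1),'q',s['qpos'].round(1),'f',s['force'].round(1),'tq',s['torque'].round(2),'w',round(s['gripper_width'],1),s['gripper_force'])
    print('shift units',((np.array(P)-s['ee_pos'])/25).round(2),'turn units',(w/4).round(2))
def tool(jz,y): z=-jz;y=y-z*(y@z);y/=np.linalg.norm(y);return np.c_[np.cross(y,z),y,z]
def spin(jx,jz,th): return Ro.from_rotvec(np.radians(th)*jz).as_matrix()@jx
E
python3 - <<'E'
from goal import *
jx,jy,jz=axes(8)
L=np.array([509,199.4,95])
togo(L+80*jz,tool(jz,spin(jx,jz,0)))
togo(L+80*jz,tool(jz,spin(jx,jz,55)))
E
```

```text
t 2.7667 pos [460.4 180.7 198.6] q [20.1 10.5 98.1 -0.  71.4  0.4] f [ 0.5 -0.2 -1.3] tq [ 0.01 -0.08 -0.01] w 91.0 0.0
shift units [ 0.12  0.49 -1.52] turn units [ 2.11 -8.52 -2.84]
t 2.7667 pos [460.4 180.7 198.6] q [20.1 10.5 98.1 -0.  71.4  0.4] f [ 0.5 -0.2 -1.3] tq [ 0.01 -0.08 -0.01] w 91.0 0.0
shift units [ 0.12  0.49 -1.52] turn units [-2.1  -8.71 10.47]
```

Emit:
move_arm:
  motion:
    - [91, [0.01, 0.04, -0.12], [-0.175, -0.726, 0.872]]
    - [91, [0.01, 0.04, -0.12], [-0.175, -0.726, 0.872]]
    - [91, [0.01, 0.04, -0.12], [-0.175, -0.726, 0.872]]
    - [91, [0.01, 0.04, -0.12], [-0.175, -0.726, 0.872]]
    - [91, [0.01, 0.04, -0.12], [-0.175, -0.726, 0.872]]
    - [91, [0.01, 0.04, -0.12], [-0.175, -0.726, 0.872]]
    - [91, [0.01, 0.04, -0.12], [-0.175, -0.726, 0.872]]
    - [91, [0.01, 0.04, -0.12], [-0.175, -0.726, 0.872]]
    - [91, [0.01, 0.04, -0.12], [-0.175, -0.726, 0.872]]
    - [91, [0.01, 0.04, -0.12], [-0.175, -0.726, 0.872]]
    - [91, [0.01, 0.04, -0.12], [-0.175, -0.726, 0.872]]
    - [91, [0.01, 0.04, -0.12], [-0.175, -0.726, 0.872]]
    - [91, [0, 0, 0], [0, 0, 0]]
    - [91, [0, 0, 0], [0, 0, 0]]

```text
time_s: 3.93
ee_pos: [462.7, 191.1, 162.3]
ee_rot: [158.1, 27.9, 147.3]
force: [0.1, 0.1, 0.1]
gripper_width: 90.9
gripper_force: 0.0
```

```bash
python3 - <<'E'
from goal import *
jx,jy,jz=axes(8)
L=np.array([509,199.4,95])
togo(L+80*jz,tool(jz,spin(jx,jz,55)))
ci=camera_info('wrist');im=grab_frame('wrist');cv2.imwrite('pics/w1.png',im)
import pickle;pickle.dump(ci,open('w1.pkl','wb'))
print(proj(ci,[L,L-68*jz,L+29.5*jx]))
E
```

```text
t 3.9333 pos [462.7 191.1 162.3] q [ 30.2  -1.7 128.3 -32.3  23.9  -6.2] f [0.1 0.1 0.1] tq [0.05 0.18 0.02] w 90.9 0.0
shift units [ 0.03  0.08 -0.07] turn units [-0.03 -0.03  0.05]
[[318.18593651 236.44969117]
 [318.03647294 219.46152427]
 [337.5379712  262.86032777]]
```

View pics/w1.png

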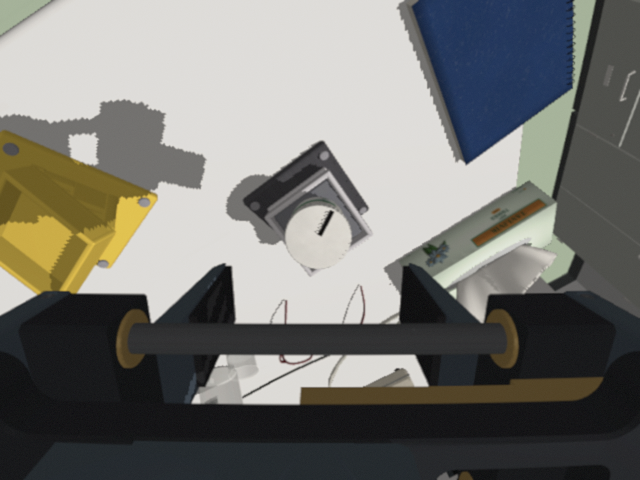

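The wrist view shows the lid centred at (319,236), and my estimate projects to (318,236). The rib is at (320,234)–(332,211). The estimate holds, so I'll approach along the axis with extra anticlockwise wind-up.

Emit:
move_arm:
  motion:
    - [91, [0.174, 0.034, -0.255], [-0.444, -0.062, 0.64]]
    - [91, [0.174, 0.034, -0.255], [-0.444, -0.062, 0.64]]
    - [91, [0.174, 0.034, -0.255], [-0.444, -0.062, 0.64]]
    - [91, [0.174, 0.034, -0.255], [-0.444, -0.062, 0.64]]
    - [91, [0.174, 0.034, -0.255], [-0.444, -0.062, 0.64]]
    - [91, [0.174, 0.034, -0.255], [-0.444, -0.062, 0.64]]
    - [91, [0.174, 0.034, -0.255], [-0.444, -0.062, 0.64]]
    - [91, [0.174, 0.034, -0.255], [-0.444, -0.062, 0.64]]
    - [91, [0, 0, 0], [0, 0, 0]]
    - [91, [0, 0, 0], [0, 0, 0]]

```text
time_s: 4.82
ee_pos: [499.4, 198.6, 112.4]
ee_rot: [172.8, 34.4, 175.5]
force: [-0.4, 0.4, -0.9]
gripper_width: 91.1
gripper_force: 0.0
```

```bash
python3 - <<'E'
from goal import *
jx,jy,jz=axes(8)
L=np.array([509,199.4,95])
togo(L-24*jz,tool(jz,spin(jx,jz,80)))
ci=camera_info('wrist');im=grab_frame('wrist');cv2.imwrite('pics/w2.png',im)
print(proj(ci,[L,L+29.5*jx,L-29.5*jx,L+29.5*jy,L-29.5*jy]))
# triangulate lid centre by ellipse of white blob in both wrist views
import pickle
ms=[]
for n,c in(('w1',pickle.load(open('w1.pkl','rb'))),('w2',ci)):
    g=cv2.cvtColor(cv2.imread(f'pics/{n}.png'),cv2.COLOR_BGR2GRAY)
    e=cv2.Canny(g,40,120)
    u=proj(c,[L])[0];print(n,u,g[int(u[1])+8,int(u[0])-10])
    h=cv2.HoughCircles(cv2.medianBlur(g,3),cv2.HOUGH_GRADIENT,1,200,param1=100,param2=15,minRadius=28,maxRadius=60)
    print(h)
E
```

```text
t 4.8167 pos [499.4 198.6 112.4] q [ 28.2   6.1 129.6 -46.7  15.8 -17.3] f [-0.4  0.4 -0.9] tq [ 0.01  0.23 -0.01] w 91.1 0.0
shift units [ 0.93  0.11 -1.48] turn units [-0.05 -0.    0.07]
[[315.21118382 259.04014588]
 [322.79212749 297.80863314]
 [307.08115094 217.43333664]
 [357.90496688 251.61685735]
 [273.07069483 266.34596239]]
w1 [318.18593651 236.44969117] 211
[[[317.5 237.5  32.7]
  [529.5 243.5  57.2]
  [ 52.5 257.5  39.4]]]
w2 [315.21118382 259.04014588] 217
[[[315.5 255.5  42.7]
  [568.5 364.5  35.9]
  [114.5 340.5  32.7]]]
```

View pics/w2.png

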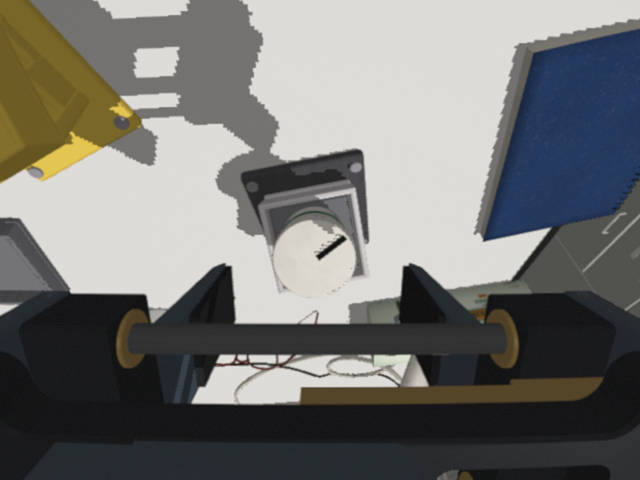

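The second wrist view has the lid circle at (315.5,255.5), against a prediction of (315,259). I'll triangulate across the views to refine the axis.

```bash
python3 - <<'E'
from goal import *
import pickle
w1=pickle.load(open('w1.pkl','rb'));w2=camera_info('wrist')
rs=[ray(w1,317.8,237),ray(w2,315.5,256)]
P=tri(rs+[ray(camera_info('top'),201.3,282.8),ray(camera_info('side'),262.2,190.8)])
print(P)
for z in(93,95,97):print([(o+d*(z-o[2])/d[2]).round(1) for o,d in rs])
jx,jy,jz=axes(8)
for r in rs:
  o,d=r;L=np.array([509,199.4,95]);print((o+d*((L-o)@jz)/(d@jz)-L)@np.c_[jx,jy])
E
```

```text
[509.04354222 199.35241233  93.8727588 ]
[array([511.6, 198.7,  93. ]), array([508.3, 199.8,  93. ])]
[array([509.4, 198.9,  95. ]), array([505.7, 199.7,  95. ])]
[array([507.1, 199. ,  97. ]), array([503. , 199.5,  97. ])]
[ 0.20888041 -0.55429236]
[-2.0649503   0.60876184]
```

Emit:
move_arm:
  grip_force: 15
  motion:
    - [91, [0.114, 0.014, -0.188], [0, 0, 0]]
    - [91, [0.114, 0.014, -0.188], [0, 0, 0]]
    - [91, [0.114, 0.014, -0.188], [0, 0, 0]]
    - [91, [0.114, 0.014, -0.188], [0, 0, 0]]
    - [91, [0.114, 0.014, -0.188], [0, 0, 0]]
    - [91, [0.114, 0.014, -0.188], [0, 0, 0]]
    - [91, [0.114, 0.014, -0.188], [0, 0, 0]]
    - [91, [0.114, 0.014, -0.188], [0, 0, 0]]
    - [91, [0, 0, 0], [0, 0, 0]]

```text
time_s: 5.62
ee_pos: [521.7, 201.3, 74.5]
ee_rot: [172.9, 34.4, 175.5]
force: [0.2, 1.5, -0.4]
gripper_width: 91.1
gripper_force: 0.0
```

Emit:
move_arm:
  grip_force: 15
  motion:
    - [55, [0, 0, 0], [0, 0, 0]]
    - [55, [0, 0, 0], [0, 0, 0]]
    - [55, [0, 0, 0], [0, 0, 0]]
    - [55, [0, 0, 0], [0, 0, 0]]
    - [55, [0, 0, 0], [0, 0, 0]]
    - [55, [0, 0, 0], [0, 0, 0]]
    - [55, [0, 0, 0], [0, 0, 0]]
    - [55, [0, 0, 0], [0, 0, 0]]

```text
time_s: 6.28
ee_pos: [521.2, 201.2, 74.5]
ee_rot: [172.9, 34.4, 175.6]
force: [-1.6, 0.6, -0.4]
gripper_width: 54.8
gripper_force: 0.0
```

```bash
python3 - <<'E'
from goal import *
jx,jy,jz=axes(8)
L=np.array([508.5,199.4,94.5])
togo(L-24*jz,tool(jz,spin(jx,jz,80)))
E
```

```text
t 6.2833 pos [521.2 201.2  74.5] q [ 26.9  11.8 130.4 -68.3  11.5   3.8] f [-1.6  0.6 -0.4] tq [ 0.07  0.21 -0.02] w 54.8 0.0
shift units [0.04 0.   0.02] turn units [-0.04 -0.    0.03]
```

```bash
python3 - <<'E'
from h import *
s=grab_frame('side');w=grab_frame('wrist');t=grab_frame('top')
a=cv2.resize(s[120:270,200:350],(400,400),interpolation=cv2.INTER_CUBIC)
b=cv2.resize(w[150:410,190:450],(400,400),interpolation=cv2.INTER_CUBIC)
cv2.imwrite('pics/g1.png',np.hstack([a,b]))
E
```

```text
(no output)
```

View pics/g1.png

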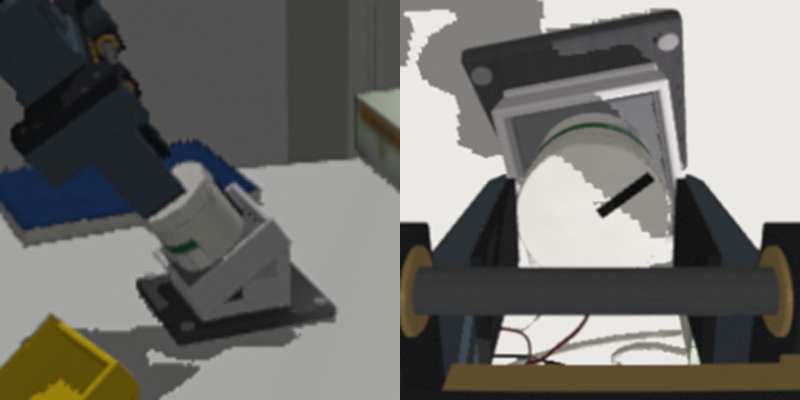

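```bash
python3 - <<'E'
from goal import *
s=state();R=Ro.from_euler('xyz',s['ee_rot'],degrees=True).as_matrix();p=s['ee_pos']
w=camera_info('wrist')
jx,jy,jz=axes(8);L=np.array([508.5,199.4,94.5])
f=lambda P:((proj(w,P)-[190,150])*400/260+[400,0]).round(0).tolist()
print('axis at tip,19,24 behind',f([p,p-19*R[:,2],p-24*R[:,2]]),'L',f([L,L-68*jz]))
c=p-24*R[:,2];print('tip corners +-16x, +-27.4y',f([p+a*16*R[:,0]+b*27.4*R[:,1] for a in(-1,1) for b in(-1,1)]))
print('tool x in',R[:,0]@np.c_[jx,jy,jz],'camera pos rel tool',R.T@(ray(w,320,240)[0]-p))
q=ray(w,190+(599-400)*.65,150+212*.65)
o,d=q;P=o+d*((L-o)@jz)/(d@jz);print('rib inner rel L',(P-L)@np.c_[jx,jy,jz])
rs=[q]
import pickle
rs.append(ray(pickle.load(open('w1.pkl','rb')),319.5,235));rs.append(ray(camera_info('top'),*(201.3,282.8)))
print(tri(rs))
E
```

```text
axis at tip,19,24 behind [[595.0, 188.0], [595.0, 207.0], [595.0, 212.0]] L [[595.0, 215.0], [595.0, 157.0]]
tip corners +-16x, +-27.4y [[529.0, 224.0], [660.0, 224.0], [526.0, 151.0], [663.0, 151.0]]
tool x in [-9.84233555e-01  1.76873515e-01  2.62201660e-04] camera pos rel tool [  78.29879627    0.34573201 -200.84705434]
rib inner rel L [-7.39258328e-01  1.54249795e+00  2.10219823e-14]
[508.10065536 200.4447799   94.16320537]
```

Emit:
move_arm:
  grip_force: 15
  motion:
    - [45, [0, 0, 0], [0, 0, 0]]
    - [45, [0, 0, 0], [0, 0, 0]]
    - [45, [0, 0, 0], [0, 0, 0]]
    - [45, [0, 0, 0], [0, 0, 0]]

```text
time_s: 6.77
ee_pos: [521.1, 201.2, 74.4]
ee_rot: [172.9, 34.4, 175.6]
force: [-0.1, 1.2, -0.6]
gripper_width: 44.9
gripper_force: 0.0
```

```bash
python3 - <<'E'
from h import *
s=state();print(s['gripper_width'],s['gripper_force'],s['ee_pos'])
cv2.imwrite('pics/w3.png',grab_frame('wrist'));t=grab_frame('top');sd=grab_frame('side')
w=cv2.imread('pics/w3.png')
b=cv2.resize(w[150:410,190:450],(400,400),interpolation=cv2.INTER_CUBIC)
a=cv2.resize(sd[160:250,240:330],(400,400),interpolation=cv2.INTER_CUBIC)
cv2.imwrite('pics/g2.png',np.hstack([a,b]))
E
```

```text
44.910313468435575 0.0 [521.14182085 201.22277003  74.37886559]
```

View pics/g2.png

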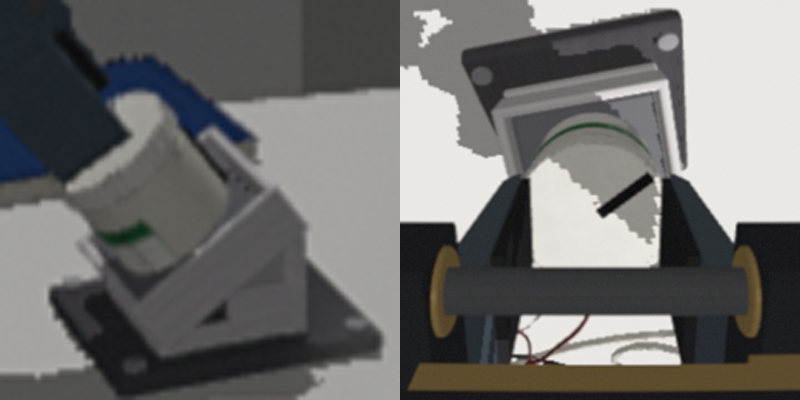

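The side crop shows the fingertips ending at the lid's top rim, not beside the lid, so they are too high. I'll measure where the tips really are.

```bash
python3 - <<'E'
from goal import *
s=state();R=Ro.from_euler('xyz',s['ee_rot'],degrees=True).as_matrix();p=s['ee_pos']
w=camera_info('wrist');cs=camera_info('side')
for u,v in((527,178),(663,178)):
    o,d=ray(w,190+(u-400)*.65,150+v*.65);o=R.T@(o-p);d=R.T@d
    sg=np.sign(u-595)
    for y in(-22.45,22.45):
        k=(y-o[1])/d[1]
        if k>0: print('wrist corner tool',(o+d*k).round(1))
f=lambda P:((proj(cs,P)-[240,160])*400/90).round(0).tolist()
for sg in(-1,1):
  print('side tip +-x, inner/outer',f([p+sg*16*R[:,0]+y*R[:,1] for y in(-36,-22.5,22.5,36)]))
print('toolx,y world',R[:,0].round(2),R[:,1].round(2))
jx,jy,jz=axes(8);L=np.array([508.5,199.4,94.5])
th=np.linspace(0,2*np.pi,8,endpoint=False);print('lid rim side',f([L+29.5*(np.cos(t)*jx+np.sin(t)*jy) for t in th]),f([L]))
E
```

```text
wrist corner tool [ 18.  -22.4 -36.9]
wrist corner tool [ 18.7  22.4 -39.1]
side tip +-x, inner/outer [[171.0, 194.0], [165.0, 179.0], [147.0, 131.0], [142.0, 117.0]]
side tip +-x, inner/outer [[108.0, 239.0], [103.0, 224.0], [87.0, 174.0], [83.0, 160.0]]
toolx,y world [-0.82  0.06 -0.56] [0.01 0.99 0.1 ]
lid rim side [[148.0, 90.0], [118.0, 88.0], [74.0, 113.0], [43.0, 152.0], [40.0, 182.0], [70.0, 186.0], [115.0, 160.0], [148.0, 120.0]] [[94.0, 136.0]]
```

Both views put the real fingertips about 38 mm behind the reported TCP, which also explains why nothing was gripped at 45 mm. I'll open and advance about 38 mm further along the axis, watching the force.

Emit:
move_arm:
  motion:
    - [91, [0, 0, 0], [0, 0, 0]]
    - [91, [0, 0, 0], [0, 0, 0]]
    - [91, [0, 0, 0], [0, 0, 0]]
    - [91, [0, 0, 0], [0, 0, 0]]
    - [91, [0, 0, 0], [0, 0, 0]]
    - [91, [0, 0, 0], [0, 0, 0]]
    - [91, [0, 0, 0], [0, 0, 0]]
    - [91, [0.108, 0.015, -0.156], [0, 0, 0]]
    - [91, [0.108, 0.015, -0.156], [0, 0, 0]]
    - [91, [0.108, 0.015, -0.156], [0, 0, 0]]
    - [91, [0.108, 0.015, -0.156], [0, 0, 0]]
    - [91, [0, 0, 0], [0, 0, 0]]

```text
time_s: 7.92
ee_pos: [532.7, 203.0, 60.3]
ee_rot: [173.0, 34.2, 175.7]
force: [-0.6, -0.9, -0.3]
gripper_width: 90.8
gripper_force: 0.0
```

Emit:
move_arm:
  motion:
    - [91, [0.108, 0.015, -0.156], [0, 0, 0]]
    - [91, [0.108, 0.015, -0.156], [0, 0, 0]]
    - [91, [0.108, 0.015, -0.156], [0, 0, 0]]
    - [91, [0.108, 0.015, -0.156], [0, 0, 0]]
    - [91, [0, 0, 0], [0, 0, 0]]

```text
time_s: 8.33
ee_pos: [544.8, 205.4, 50.8]
ee_rot: [173.2, 33.6, 175.7]
force: [-0.8, -0.0, 0.8]
gripper_width: 90.7
gripper_force: 0.0
```

```bash
python3 - <<'E'
from goal import *
jx,jy,jz=axes(8)
L=np.array([508.5,199.6,94.3])
togo(L-62*jz,tool(jz,spin(jx,jz,80)))
s=grab_frame('side');w=grab_frame('wrist')
a=cv2.resize(s[160:250,240:330],(400,400),interpolation=cv2.INTER_CUBIC)
b=cv2.resize(w[150:410,190:450],(400,400),interpolation=cv2.INTER_CUBIC)
cv2.imwrite('pics/g3.png',np.hstack([a,b]))
E
```

```text
t 8.3333 pos [544.8 205.4  50.8] q [ 25.7  16.  128.7 -77.   10.1  11.8] f [-0.8 -0.   0.8] tq [ 0.03  0.17 -0.01] w 90.7 0.0
shift units [-0.04 -0.03 -0.29] turn units [ 0.01 -0.19  0.04]
```

View pics/g3.png

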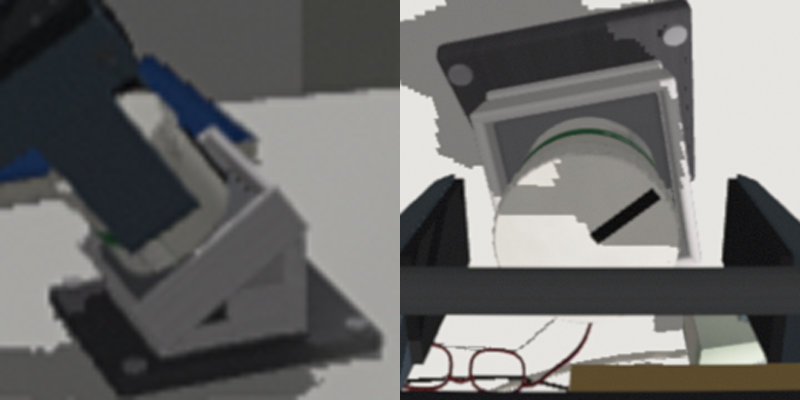

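The fingers now bracket the lid, but joint 4 is at its range limit (−77°). I'll make the tool 2° steeper to free it.

Emit:
move_arm:
  motion:
    - [91, [-0.032, -0.005, -0.023], [0, 0.25, 0]]
    - [91, [-0.032, -0.005, -0.023], [0, 0.25, 0]]
    - [91, [0, 0, 0], [0, 0, 0]]

```text
time_s: 8.68
ee_pos: [543.0, 205.2, 50.4]
ee_rot: [173.2, 31.7, 175.7]
force: [0.1, -0.5, 0.8]
gripper_width: 91.0
gripper_force: 0.0
```

```bash
python3 - <<'E'
from goal import *
jx,jy,jz=axes(8)
L=np.array([508.5,199.6,94.3])
togo(L-57*jz,tool(jz,spin(jx,jz,80)))
s=state();R=Ro.from_euler('xyz',s['ee_rot'],degrees=True).as_matrix();p=s['ee_pos']
k=(L-7*jz-p)@jz/(-R[:,2]@jz);A=p-k*R[:,2];print('axis at lid rel',(A-L+7*jz)@np.c_[jx,jy,jz],'toolz tilt',R[:,2]@np.c_[jx,jy,jz],'tip-depth reported',(L-p)@jz)
E
```

```text
t 8.6833 pos [543.  205.2  50.4] q [ 25.1  15.9 127.4 -58.   10.4  -7.4] f [ 0.1 -0.5  0.8] tq [ 0.05  0.18 -0.01] w 91.0 0.0
shift units [-0.09 -0.04 -0.11] turn units [-0.02 -0.69  0.06]
axis at lid rel [ 5.78424752e+00  5.15671705e-01 -2.92829333e-15] toolz tilt [-0.04725412  0.00415202 -0.99887427] tip-depth reported 55.96898793490737
```

Emit:
move_arm:
  grip_force: 15
  motion:
    - [91, [-0.045, -0.006, -0.128], [0, 0, 0]]
    - [91, [-0.045, -0.006, -0.128], [0, 0, 0]]
    - [91, [0, 0, 0], [0, 0, 0]]
    - [50, [0, 0, 0], [0, 0, 0]]
    - [50, [0, 0, 0], [0, 0, 0]]
    - [50, [0, 0, 0], [0, 0, 0]]
    - [50, [0, 0, 0], [0, 0, 0]]
    - [50, [0, 0, 0], [0, 0, 0]]
    - [50, [0, 0, 0], [0, 0, 0]]
    - [50, [0, 0, 0], [0, 0, 0]]
    - [50, [0, 0, 0], [0, 0, 0]]

```text
time_s: 9.6
ee_pos: [540.2, 204.2, 43.5]
ee_rot: [173.4, 31.6, 175.8]
force: [-0.8, -1.7, 1.3]
gripper_width: 58.3
gripper_force: 15.0
```

```bash
python3 - <<'E'
from goal import *
jx,jy,jz=axes(8)
L=np.array([508.5,199.6,94.3])
togo(L-60*jz,tool(jz,spin(jx,jz,80)))
E
```

```text
t 9.6 pos [540.2 204.2  43.5] q [ 25.2  16.4 128.1 -64.3   9.9  -1. ] f [-0.8 -1.7  1.3] tq [-0.24  0.22 -0.18] w 58.3 15.000193566083908
shift units [0.1  0.01 0.06] turn units [ 0.01 -0.69  0.05]
```

Emit:
move_arm:
  motion:
    - [50, [0, 0, 0], [0.53, 0.08, -0.845]]
    - [50, [0, 0, 0], [0.53, 0.08, -0.845]]
    - [50, [0, 0, 0], [0.53, 0.08, -0.845]]
    - [50, [0, 0, 0], [0.53, 0.08, -0.845]]
    - [50, [0, 0, 0], [0.53, 0.08, -0.845]]
    - [50, [0, 0, 0], [0.53, 0.08, -0.845]]
    - [50, [0, 0, 0], [0.53, 0.08, -0.845]]
    - [50, [0, 0, 0], [0.53, 0.08, -0.845]]
    - [50, [0, 0, 0], [0.53, 0.08, -0.845]]
    - [50, [0, 0, 0], [0.53, 0.08, -0.845]]
    - [50, [0, 0, 0], [0.53, 0.08, -0.845]]
    - [50, [0, 0, 0], [0.53, 0.08, -0.845]]

```text
time_s: 10.6
ee_pos: [541.0, 206.3, 44.8]
ee_rot: [151.4, 15.8, 125.6]
force: [-2.1, 1.4, 5.9]
gripper_width: 58.6
gripper_force: 15.0
```

```bash
python3 - <<'E'
from goal import *
jx,jy,jz=axes(8)
L=np.array([508.5,199.6,94.3])
togo([540.2,204.2,43.5],tool(jz,spin(jx,jz,32)))
R=Ro.from_euler('xyz',state()['ee_rot'],degrees=True).as_matrix();print(R[:,2], state()['torque']@R[:,2])
E
```

```text
t 10.6 pos [541.  206.3  44.8] q [ 25.1  16.3 128.1 -63.9   9.5  46.7] f [-2.1  1.4  5.9] tq [ 0.37 -0.25  0.22] w 58.6 14.996547996997833
shift units [-0.03 -0.09 -0.05] turn units [-0.09 -0.67  0.04]
[ 0.52914152  0.0839272  -0.84437283] -0.008748381669037941
```

Emit:
move_arm:
  motion:
    - [50, [0, 0, 0], [0.53, 0.08, -0.845]]
    - [50, [0, 0, 0], [0.53, 0.08, -0.845]]
    - [50, [0, 0, 0], [0.53, 0.08, -0.845]]
    - [50, [0, 0, 0], [0.53, 0.08, -0.845]]
    - [50, [0, 0, 0], [0.53, 0.08, -0.845]]
    - [50, [0, 0, 0], [0.53, 0.08, -0.845]]
    - [50, [0, 0, 0], [0.53, 0.08, -0.845]]
    - [50, [0, 0, 0], [0.53, 0.08, -0.845]]
    - [50, [0, 0, 0], [0.53, 0.08, -0.845]]
    - [50, [0, 0, 0], [0.53, 0.08, -0.845]]
    - [50, [0, 0, 0], [0.53, 0.08, -0.845]]
    - [50, [0, 0, 0], [0.53, 0.08, -0.845]]
    - [50, [0, 0, 0], [0.53, 0.08, -0.845]]
    - [50, [0, 0, 0], [0.53, 0.08, -0.845]]
    - [50, [0, 0, 0], [0.53, 0.08, -0.845]]

```text
time_s: 11.85
ee_pos: [542.7, 206.5, 45.8]
ee_rot: [150.9, -15.4, 73.6]
force: [2.0, 1.3, 5.0]
gripper_width: 58.4
gripper_force: 15.0
```

```bash
cat > tq.py <<'E'
from goal import *
jx,jy,jz=axes(8)
togo([540.2,204.2,43.5],tool(jz,spin(jx,jz,-28)))
R=Ro.from_euler('xyz',state()['ee_rot'],degrees=True).as_matrix();print(R[:,2], state()['torque']@R[:,2])
E
python3 tq.py
```

```text
t 11.85 pos [542.7 206.5  45.8] q [ 25.   16.3 128.  -65.    9.4 107.7] f [2.  1.3 5. ] tq [ 0.01 -0.77  0.01] w 58.4 14.995733946561813
shift units [-0.1  -0.09 -0.09] turn units [-0.13 -0.62  0.04]
[ 0.53245834  0.08593675 -0.84208253] -0.06962008327274452
```

Emit:
move_arm:
  motion:
    - [50, [0, 0, 0], [0.265, 0.04, -0.422]]
    - [50, [0, 0, 0], [0.265, 0.04, -0.422]]
    - [50, [0, 0, 0], [0.265, 0.04, -0.422]]
    - [50, [0, 0, 0], [0.265, 0.04, -0.422]]
    - [50, [0, 0, 0], [0.265, 0.04, -0.422]]
    - [50, [0, 0, 0], [0.265, 0.04, -0.422]]

```text
time_s: 12.35
ee_pos: [543.0, 205.9, 45.9]
ee_rot: [154.3, -20.9, 62.5]
force: [5.7, -2.2, 3.6]
gripper_width: 58.8
gripper_force: 15.0
```

```bash
python3 tq.py
```

```text
t 12.35 pos [543.  205.9  45.9] q [ 25.   16.3 128.1 -65.3   9.4 119.9] f [ 5.7 -2.2  3.6] tq [-0.68 -1.39 -0.09] w 58.8 14.99892845749855
shift units [-0.11 -0.07 -0.1 ] turn units [-1.75 -0.85  2.5 ]
[ 0.53322919  0.08485127 -0.84170476] -0.4052069505598257
```

Emit:
move_arm:
  motion:
    - [50, [0, 0, 0], [0.265, 0.04, -0.422]]
    - [50, [0, 0, 0], [0.265, 0.04, -0.422]]
    - [50, [0, 0, 0], [0, 0, 0]]
    - [50, [0, 0, 0], [0, 0, 0]]

```text
time_s: 12.68
ee_pos: [544.1, 206.2, 46.9]
ee_rot: [155.6, -22.6, 58.9]
force: [5.1, -2.0, 7.2]
gripper_width: 58.6
gripper_force: 15.0
```

```bash
python3 tq.py; python3 - <<'E'
from h import *
s=grab_frame('side');w=grab_frame('wrist')
a=cv2.resize(s[160:250,240:330],(400,400),interpolation=cv2.INTER_CUBIC)
b=cv2.resize(w[150:410,190:450],(400,400),interpolation=cv2.INTER_CUBIC)
cv2.imwrite('pics/g4.png',np.hstack([a,b]))
E
```

```text
t 12.6833 pos [544.1 206.2  46.9] q [ 25.   16.3 128.  -65.5   9.4 123.9] f [ 5.1 -2.   7.2] tq [-0.48 -1.29  0.13] w 58.6 15.000364780426025
shift units [-0.15 -0.08 -0.14] turn units [-2.29 -0.89  3.3 ]
[ 0.5351374   0.08541494 -0.84043575] -0.48181032557041725
```

View pics/g4.png

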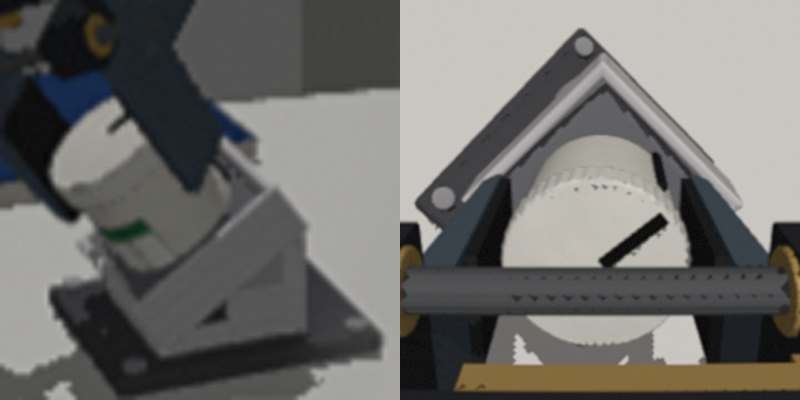

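The rib at (600,263)–(665,217) points toward the tick at (658,172). I'll check its angle numerically.

```bash
python3 - <<'E'
from goal import *
jx,jy,jz=axes(8);w=camera_info('wrist');L=np.array([508.5,199.6,94.3])
P=[]
for u,v in((600,263),(665,217)):
    o,d=ray(w,190+(u-400)*.65,150+v*.65);P.append(o+d*((L-o)@jz)/(d@jz))
v=P[1]-P[0];print('rib deg',np.degrees(np.arctan2(v@jy,v@jx)),np.linalg.norm(v),(P[0]-L)@np.c_[jx,jy,jz])
f=lambda P:((proj(w,P)-[190,150])/.65+[400,0]).round(0).tolist()
print('tick expected',f([L+28*jx-14*jz,L+28*jx-40*jz]))
E
```

```text
rib deg -4.9521301045128885 24.44195043756975 [ 5.86232300e+00 -8.81120550e-02 -2.21186206e-14]
tick expected [[651.0, 198.0], [646.0, 169.0]]
```

The lid is against its stop: wrist torque is 0.48 N m against 0.02 N m of lid friction, and the rib is aligned. I'll re-centre slightly, hold, firm the grip, then lift along the pocket axis.

Emit:
move_arm:
  grip_force: 30
  motion:
    - [50, [-0.06, -0.009, -0.045], [0, 0, 0]]
    - [50, [-0.06, -0.009, -0.045], [0, 0, 0]]
    - [50, [0, 0, 0], [0, 0, 0]]
    - [50, [0, 0, 0], [0, 0, 0]]
    - [50, [0, 0, 0], [0, 0, 0]]

```text
time_s: 13.2
ee_pos: [543.4, 206.2, 46.9]
ee_rot: [155.3, -22.8, 58.9]
force: [6.9, -3.0, 13.2]
gripper_width: 58.3
gripper_force: 30.0
```

Emit:
move_arm:
  motion:
    - [50, [-0.12, -0.017, 0.175], [0, 0, 0]]
    - [50, [-0.12, -0.017, 0.175], [0, 0, 0]]
    - [50, [-0.12, -0.017, 0.175], [0, 0, 0]]
    - [50, [-0.12, -0.017, 0.175], [0, 0, 0]]
    - [50, [-0.12, -0.017, 0.175], [0, 0, 0]]
    - [50, [-0.12, -0.017, 0.175], [0, 0, 0]]
    - [50, [-0.12, -0.017, 0.175], [0, 0, 0]]
    - [50, [-0.12, -0.017, 0.175], [0, 0, 0]]
    - [50, [-0.12, -0.017, 0.175], [0, 0, 0]]
    - [50, [-0.12, -0.017, 0.175], [0, 0, 0]]

```text
time_s: 14.03
ee_pos: [506.7, 200.0, 84.8]
ee_rot: [156.0, -22.3, 58.5]
force: [-0.7, -0.5, -0.9]
gripper_width: 58.3
gripper_force: 30.0
```

```bash
python3 - <<'E'
from goal import *
jx,jy,jz=axes(8)
togo([583,-133,130],tool(jz,spin(jx,jz,-46)))
s=grab_frame('side');t=grab_frame('top')
a=cv2.resize(s[100:280,200:380],(400,400),interpolation=cv2.INTER_CUBIC)
b=cv2.resize(t[190:320,140:270],(400,400),interpolation=cv2.INTER_CUBIC)
cv2.imwrite('pics/g5.png',np.hstack([a,b]))
E
```

```text
t 14.0333 pos [506.7 200.   84.8] q [ 26.6   9.6 129.  -42.5  13.9 101.9] f [-0.7 -0.5 -0.9] tq [-0.12  0.47  0.01] w 58.3 29.999220590474494
shift units [  3.05 -13.32   1.81] turn units [ 0.21 -0.64 -0.4 ]
```

View pics/g5.png

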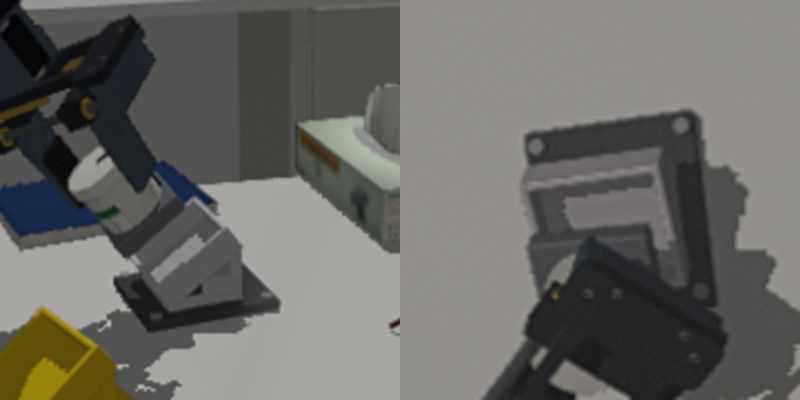

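The jar is clear of the rest, held by the lid at 58.3 mm and 30 N. Next I'll bring it upright and up, then carry it over.

Emit:
move_arm:
  motion:
    - [50, [-0.05, 0, 0.2], [-0.05, 0.33, 0]]
    - [50, [-0.05, 0, 0.22], [-0.095, 0.67, 0]]
    - [50, [0, 0, 0.22], [-0.095, 0.67, 0]]
    - [50, [0, 0, 0.22], [-0.095, 0.67, 0]]
    - [50, [0, 0, 0.22], [-0.095, 0.67, 0]]
    - [50, [0, 0, 0.22], [-0.095, 0.67, 0]]
    - [50, [0, 0, 0.22], [-0.095, 0.67, 0]]
    - [50, [0, 0, 0.22], [-0.095, 0.67, 0]]
    - [50, [0, 0, 0.22], [-0.095, 0.67, 0]]
    - [50, [0, 0, 0.22], [-0.095, 0.67, 0]]
    - [50, [0, 0, 0.22], [-0.095, 0.67, 0]]
    - [50, [0, 0, 0.2], [-0.095, 0.67, 0]]
    - [50, [0, 0, 0.1], [-0.05, 0.33, 0]]
    - [50, [0, 0, 0], [0, 0, 0]]

```text
time_s: 15.3
ee_pos: [507.0, 199.8, 151.9]
ee_rot: [-179.9, -0.4, 53.5]
force: [0.7, 0.7, -2.0]
gripper_width: 58.1
gripper_force: 30.0
```

```bash
python3 - <<'E'
from goal import *
s=state();R=Ro.from_euler('xyz',s['ee_rot'],degrees=True).as_matrix()
y=R[:,1].copy();y[2]=0
togo([583,-133,140],tool(np.array([0,0,1.]),y))
E
```

```text
t 15.3 pos [507.  199.8 151.9] q [20.1 16.7 96.6  0.3 66.4 56.4] f [ 0.7  0.7 -2. ] tq [ 0.   -0.04 -0.03] w 58.1 30.00104724616392
shift units [  3.04 -13.31  -0.48] turn units [-0.09  0.03  0.  ]
```

Emit:
move_arm:
  motion:
    - [50, [0.09, -0.4, 0], [0, 0, 0]]
    - [50, [0.16, -0.7, 0], [0, 0, 0]]
    - [50, [0.183, -0.8, 0], [0, 0, 0]]
    - [50, [0.183, -0.8, 0], [0, 0, 0]]
    - [50, [0.183, -0.8, 0], [0, 0, 0]]
    - [50, [0.183, -0.8, 0], [0, 0, 0]]
    - [50, [0.183, -0.8, 0], [0, 0, 0]]
    - [50, [0.183, -0.8, 0], [0, 0, 0]]
    - [50, [0.183, -0.8, 0], [0, 0, 0]]
    - [50, [0.183, -0.8, 0], [0, 0, 0]]
    - [50, [0.183, -0.8, 0], [0, 0, 0]]
    - [50, [0.183, -0.8, 0], [0, 0, 0]]
    - [50, [0.183, -0.8, 0], [0, 0, 0]]
    - [50, [0.183, -0.8, 0], [0, 0, 0]]
    - [50, [0.183, -0.8, 0], [0, 0, 0]]
    - [50, [0.183, -0.8, 0], [0, 0, 0]]
    - [50, [0.16, -0.7, 0], [0, 0, 0]]
    - [50, [0.07, -0.3, 0], [0, 0, 0]]
    - [50, [0, 0, 0], [0, 0, 0]]

```text
time_s: 16.88
ee_pos: [580.4, -134.6, 151.6]
ee_rot: [-179.8, -0.3, 53.5]
force: [0.6, 0.2, -1.7]
gripper_width: 58.4
gripper_force: 30.0
```

```bash
python3 - <<'E'
from goal import *
s=state();print(s['ee_pos'],s['gripper_width'])
w=camera_info('wrist');im=grab_frame('wrist');p=s['ee_pos']
sd=grab_frame('side');cv2.imwrite('pics/s6.png',sd);cs=camera_info('side')
# held jar: white-ish bright region in side below fingers vs initial background
bg=cv2.imread('pics/side0.png');d=cv2.absdiff(sd,bg).max(2)
u=proj(cs,[p,p-[0,0,8.8]])
print('TCP, underside px',u.round(0))
hsv=cv2.cvtColor(sd,cv2.COLOR_BGR2HSV)
m=((hsv[...,1]<60)&(hsv[...,2]>60)).astype('uint8')&(d>12)
x,y=u[0].astype(int)
# vertical profile through jar column
print('col',[(r,int(sd[r,x].mean())) for r in range(y-75,y+25,3)])
for r in(y-10,y-20,y-30): print('row',r,[int(v) for v in sd[r,x-45:x+46:3].mean(1)])
E
```

```text
[ 580.4176651  -134.57844295  151.5779844 ] 58.375505505101
TCP, underside px [[355. 235.]
 [355. 241.]]
col [(159, 171), (162, 171), (165, 168), (168, 162), (171, 128), (174, 84), (177, 87), (180, 88), (183, 89), (186, 177), (189, 143), (192, 104), (195, 122), (198, 89), (201, 89), (204, 104), (207, 102), (210, 99), (213, 99), (216, 99), (219, 100), (222, 41), (225, 32), (228, 99), (231, 108), (234, 108), (237, 106), (240, 96), (243, 45), (246, 50), (249, 51), (252, 50), (255, 104), (258, 170)]
row 224 [57, 56, 123, 169, 167, 167, 167, 168, 167, 102, 59, 36, 32, 30, 30, 30, 30, 89, 99, 100, 99, 96, 92, 84, 170, 171, 170, 165, 161, 120, 144]
row 214 [169, 170, 169, 169, 168, 169, 134, 154, 168, 83, 88, 92, 94, 94, 98, 99, 99, 99, 99, 100, 98, 95, 80, 34, 39, 38, 171, 172, 153, 51, 92]
row 204 [170, 171, 170, 170, 171, 45, 42, 30, 61, 95, 98, 100, 102, 101, 102, 104, 103, 103, 103, 102, 100, 98, 91, 27, 38, 36, 33, 72, 101, 97, 97]
```

Emit:
move_arm:
  motion:
    - [50, [0.02, 0.01, -0.25], [0, 0, 0]]
    - [50, [0.02, 0.01, -0.5], [0, 0, 0]]
    - [50, [0.02, 0.01, -0.5], [0, 0, 0]]
    - [50, [0.02, 0.01, -0.5], [0, 0, 0]]
    - [50, [0.02, 0.01, -0.5], [0, 0, 0]]
    - [50, [0, 0, -0.5], [0, 0, 0]]
    - [50, [0, 0, -0.5], [0, 0, 0]]
    - [50, [0, 0, -0.5], [0, 0, 0]]
    - [50, [0, 0, -0.5], [0, 0, 0]]
    - [50, [0, 0, -0.4], [0, 0, 0]]
    - [50, [0, 0, -0.3], [0, 0, 0]]
    - [50, [0, 0, 0], [0, 0, 0]]
    - [50, [0, 0, 0], [0, 0, 0]]

```text
time_s: 18.07
ee_pos: [583.4, -131.1, 28.2]
ee_rot: [-179.8, -0.3, 53.6]
force: [-0.2, 0.1, 0.1]
gripper_width: 58.4
gripper_force: 30.0
```

Emit:
move_arm:
  motion:
    - [50, [0, 0, -0.06], [0, 0, 0]]
    - [50, [0, 0, -0.06], [0, 0, 0]]
    - [50, [0, 0, -0.06], [0, 0, 0]]
    - [50, [0, 0, -0.06], [0, 0, 0]]
    - [50, [0, 0, 0], [0, 0, 0]]

```text
time_s: 18.48
ee_pos: [583.4, -131.5, 22.4]
ee_rot: [-179.8, -0.3, 53.6]
force: [-0.1, -0.1, -2.5]
gripper_width: 58.2
gripper_force: 30.0
```

Emit:
move_arm:
  motion:
    - [50, [0, 0, -0.04], [0, 0, 0]]
    - [50, [0, 0, -0.04], [0, 0, 0]]
    - [50, [0, 0, -0.04], [0, 0, 0]]
    - [50, [0, 0, -0.04], [0, 0, 0]]
    - [50, [0, 0, 0], [0, 0, 0]]

```text
time_s: 18.9
ee_pos: [583.3, -131.5, 18.2]
ee_rot: [-179.8, -0.3, 53.6]
force: [-0.2, -1.0, -1.1]
gripper_width: 58.2
gripper_force: 30.0
```

Emit:
move_arm:
  motion:
    - [50, [0, 0, -0.04], [0, 0, 0]]
    - [50, [0, 0, -0.04], [0, 0, 0]]
    - [50, [0, 0, 0], [0, 0, 0]]

```text
time_s: 19.15
ee_pos: [583.8, -131.6, 16.9]
ee_rot: [-179.9, -0.4, 53.6]
force: [0.6, 0.3, 1.6]
gripper_width: 58.6
gripper_force: 30.0
```

Emit:
move_arm:
  motion:
    - [50, [0, 0, -0.04], [0, 0, 0]]
    - [50, [0, 0, -0.04], [0, 0, 0]]
    - [50, [0, 0, 0], [0, 0, 0]]

```text
time_s: 19.4
ee_pos: [584.6, -131.7, 16.3]
ee_rot: [-179.9, -0.4, 53.6]
force: [-1.2, 0.6, 9.9]
gripper_width: 58.2
gripper_force: 30.0
```

Emit:
move_arm:
  motion:
    - [50, [0, 0, -0.04], [0, 0, 0]]
    - [50, [0, 0, -0.04], [0, 0, 0]]
    - [50, [0, 0, 0], [0, 0, 0]]

```text
time_s: 19.65
ee_pos: [586.3, -132.5, 15.1]
ee_rot: [179.8, -0.5, 53.6]
force: [1.6, -1.4, 9.9]
gripper_width: 58.3
gripper_force: 30.0
```

The jar is on the floor, with about 10 N of contact force. I'll ease the grip, then open and retreat straight up.

Emit:
move_arm:
  grip_force: 4
  motion:
    - [50, [0, 0, 0], [0, 0, 0]]
    - [50, [0, 0, 0], [0, 0, 0]]
    - [50, [0, 0, 0], [0, 0, 0]]
    - [60, [0, 0, 0], [0, 0, 0]]
    - [64, [0, 0, 0], [0, 0, 0]]
    - [75, [0, 0, 0], [0, 0, 0]]
    - [91, [0, 0, 0], [0, 0, 0]]
    - [91, [0, 0, 0], [0, 0, 0]]
    - [91, [0, 0, 0], [0, 0, 0]]
    - [91, [0, 0, 0], [0, 0, 0]]

```text
time_s: 20.48
ee_pos: [583.2, -131.4, 12.2]
ee_rot: [-179.8, -0.3, 53.6]
force: [0.1, 0.6, -0.6]
gripper_width: 90.6
gripper_force: 0.0
```

Emit:
move_arm:
  motion:
    - [91, [0, 0, 0.2], [0, 0, 0]]
    - [91, [0, 0, 0.4], [0, 0, 0]]
    - [91, [0, 0, 0.6], [0, 0, 0]]
    - [91, [0, 0, 0.6], [0, 0, 0]]
    - [91, [0, 0, 0.8], [0, 0, 0]]
    - [91, [0, 0, 0.8], [0, 0, 0]]
    - [91, [0, 0, 0.8], [0, 0, 0]]
    - [91, [0, 0, 0.8], [0, 0, 0]]
    - [91, [0, 0, 0.5], [0, 0, 0]]
    - [91, [0, 0, 0], [0, 0, 0]]

```text
time_s: 21.32
ee_pos: [585.7, -132.1, 154.4]
ee_rot: [179.8, -0.5, 53.6]
force: [1.0, 0.0, 0.1]
gripper_width: 91.1
gripper_force: 0.0
```

```bash
python3 - <<'E'
from h import *
s=state();print(s['ee_pos'],s['gripper_width'],s['force'],s['time_s'])
w=camera_info('wrist');im=grab_frame('wrist');t=grab_frame('top');sd=grab_frame('side');ct=camera_info('top');cs=camera_info('side')
for n,i in(('w',im),('t',t),('s',sd)):cv2.imwrite(f'pics/end_{n}.png',i)
P=[[584,-132,73],[584,-132,21]];print('pred w',proj(w,P),'t',proj(ct,P),'s',proj(cs,P))
g=cv2.medianBlur(cv2.cvtColor(im,cv2.COLOR_BGR2GRAY),3)
for h in cv2.HoughCircles(g,cv2.HOUGH_GRADIENT,1,60,param1=100,param2=18,minRadius=25,maxRadius=70)[0][:4]:print(h,plane(w,h[0],h[1],73))
# rib (dark) inside lid, tick, lid blob
u=proj(w,P)[0].astype(int)
m=(g<60).astype('uint8');m2=np.zeros_like(m);cv2.circle(m2,tuple(int(v) for v in u),45,1,-1)
for c in cv2.findContours(m&m2,0,2)[0]:
    if cv2.contourArea(c)>8:print('dark',cv2.boundingRect(c),cv2.contourArea(c))
b=sd[:];x,y=proj(cs,P)[0].astype(int)
for dy in range(-12,50,4):
  r=cv2.cvtColor(sd,cv2.COLOR_BGR2GRAY)[y+dy,x-40:x+41].astype(int);print(dy,r[::4].tolist())
E
```

```text
[ 585.6952828  -132.05165043  154.37511691] 91.1147557847773 [1.03359792e+00 3.51270207e-04 7.70150353e-02] 21.3167
pred w [[314.53896338 240.99152756]
 [314.68582495 227.20018385]] t [[399.39393373 240.45159829]
 [395.15065568 244.88564734]] s [[354.99725898 285.79001229]
 [353.76026609 317.64493199]]
[316.5 240.5  31.9] [ 585.62037153 -132.65303713   73.        ]
[ 87.5 232.5  56.9] [429.83590356  -8.25062922  73.        ]
[454.5 346.5  63.7] [ 629.13417025 -295.74480147   73.        ]
[476.5  48.5  35.1] [773.48879926 -83.26740283  73.        ]
dark (310, 276, 14, 10) 50.0
dark (326, 248, 32, 26) 195.0
dark (270, 246, 18, 31) 56.0
dark (319, 222, 20, 18) 54.0
dark (336, 209, 5, 7) 10.5
-12 [166, 167, 168, 168, 168, 168, 169, 169, 168, 168, 169, 168, 168, 168, 168, 169, 168, 168, 168, 168, 168]
-8 [167, 167, 168, 168, 168, 168, 168, 169, 169, 171, 174, 173, 164, 168, 167, 167, 169, 167, 168, 168, 168]
-4 [167, 168, 168, 168, 168, 169, 169, 176, 177, 177, 176, 175, 178, 179, 179, 168, 168, 169, 168, 169, 169]
0 [167, 168, 169, 168, 168, 165, 174, 175, 176, 178, 180, 108, 52, 25, 58,
[... 469 characters left out ...]
 86, 91, 91, 95, 101, 101, 101, 99, 95, 87, 50, 51, 74, 67, 155]
24 [76, 42, 52, 51, 50, 53, 67, 91, 95, 99, 101, 100, 100, 99, 95, 85, 92, 92, 93, 49, 108]
28 [88, 91, 91, 72, 90, 89, 43, 39, 90, 99, 100, 100, 101, 100, 95, 85, 91, 92, 92, 55, 87]
32 [90, 90, 90, 45, 86, 90, 96, 70, 44, 44, 44, 100, 101, 98, 96, 83, 90, 92, 92, 80, 56]
36 [89, 91, 90, 68, 52, 90, 96, 97, 104, 108, 104, 100, 100, 98, 95, 72, 92, 91, 92, 92, 49]
40 [84, 90, 91, 82, 46, 78, 81, 98, 98, 107, 107, 100, 98, 86, 59, 45, 49, 81, 92, 92, 62]
44 [62, 90, 91, 90, 51, 46, 50, 52, 94, 108, 107, 45, 41, 42, 43, 43, 42, 41, 40, 59, 91]
48 [51, 78, 91, 92, 91, 48, 56, 50, 51, 52, 40, 42, 43, 42, 42, 41, 42, 42, 42, 40, 39]
```

The lid circle is at (586, −133), upright over the bay centre. The rib and tick lie in the same direction, (20,−18) and (22,−20) px, so the lid is still tight. I'll hand it in.

```bash
python3 -c "
from workcell import *
print(job_done())"
```

```text
the job is handed in; nothing more can be done
None
```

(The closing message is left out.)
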